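Release and hold up the shaker's hold-down arm

ROBOT

A 6-joint arm with a two-finger parallel gripper is mounted at the origin on the work surface. World frame = base frame: x ahead of the robot, y to its left, z up, the work surface at z = 0. Lengths are in m, angles in rad, forces in N, time in s.
With the tool pointing down it reaches from about 0.275 to 0.825 m from the base axis. Payload 4.9 kg.
Tool frame: the origin (TCP) lies midway between the tips of the shut fingers; the grasp point (between the pads) lies 19 mm behind it (bot.grip_depth is the distance from the TCP to the grasp point, in m); y points along the fingers, x is the direction in which the jaws open and shut, and the axes are right-handed (so a half turn about y gives the same grasp; the last joint's range is limited). The gripper opens to 85 mm and grips with 20 to 120 N. Pads are 22 mm wide; open, the fingers measure 114 mm over their backs; the gripper's body (76 mm by 85 mm) begins 54 mm behind the grasp point. The pads swing forward as they close: fully open they stand 13 mm farther back than shut.
Start: joints at [-1.311, 0.326, -0.193, 1.052, 0, 1.437], TCP at [0.211, -0.508, 0.231] pointing down, gripper open.
Joint ranges: [-2.65, 2.65], [-0.97, 1.79], [-1.3, 1.35], [-1.93, 2.1], [-1.47, 1.37], [-3.14, 3.14]. Speed limits (rad/s): [2.57, 2.57, 3.14, 3.14, 3.14, 3.14].

INTERFACE

Orientations are given as a unit quaternion [w, x, y, z].
In Python, from cell import bot gives the robot as it stands. Calls block until the motion is done:
- bot.move_pose(position, orientation): joint-space move of the TCP to a pose.
- bot.move_linear(position, speed=0.15, rotation=None, until_force=None): straight line of the TCP; rotation=None keeps the orientation; speed is the mean speed in m/s. With until_force (N) it stops when the force on the tool has changed by that much, and returns True; else False.
- bot.goto_joints(angles): joint-space move.
- bot.set_gripper(opening, grasp_force=None): opening from 0.0 (shut) to 1.0 (fully open); grasp_force is the grip in N (None keeps the last); returns when the fingers have stopped.
- bot.wait(seconds).
- bot.solve_ik(position, orientation): joint angles nearest the present ones, or None.
- bot.camera(name): name is "scene" or "top"; returns the picture (400x640x3 uint8, red, green, blue); there is no depth.
- bot.calibration(name): a dict with "mtx" (3x3 intrinsics, pixels), "extrinsics" (4x4, takes a point from world to camera coordinates). Camera axes: x right, y down, z forward; pixel columns grow to the right and rows downward; lengths in m; the calibration is good to about 2 mm. A picture is of the moment at which its call begins. calibration takes no time and is no camera call.
A pose or a line that the arm cannot do raises bot.PlanningError and nothing moves.
- bot.close_job(): hands the job in, once; it reports no verdict.
Trained networks look in the newest picture that a camera, given by its name, has taken for a name from the list of things; names that differ only in an ending like _2 or _b are one class to them, and where a whole thing is asked for, a point or a joint stands for the part that bears it (a point fixed in the world has none). Each returns a list of dicts, best first, with "confidence" (0 to 1); they miss things now and then, are a little off and sometimes report something else, mostly with a low value. They report only what shows in the picture. A call takes as long as a camera call. They do not tell look-alikes from the thing itself.
- bot.search_frame(camera, thing): "bbox" ([left, top, width, height] in pixels, round what is visible of it).
Readings, each from a call of its own:
- bot.read_clock(): time.
- bot.read_joint_positions(): joint angles.
- bot.read_joint_vel(): joint speeds.
- bot.read_joint_efforts(): joint torques, N m.
- bot.read_position(): TCP position.
- bot.read_tool_rot(): TCP orientation.
- bot.read_ft_force(): force on the tool from outside, world axes, zero at the start.
- bot.read_moment(): the same for the moment, N m.
- bot.read_gripper_width(): opening from 0.0 (shut) to 1.0 (fully open).
Only numpy, scipy, OpenCV 4.12 (cv2) and the standard library are available. Lean on these libraries where they do the work, as an engineer would, in place of code of your own. Each camera call takes 0.05 s, during which the arm holds its last target.

TASK

The shaker has stopped and the rack of vials must come out: take the black finger tab of the latch at the front of its hold-down arm, draw it to the shaker's left (seen from the robot, facing the control panel) against its spring until the catch is free, and then lift the arm off the catch stud until its front end stands about 10 cm above its closed height. The arm falls shut by itself, so finish while still holding it up, steady, so that a colleague can take the rack; leave the vials and everything else on the bench where they are.

Things in the scene. Friction and masses are not known exactly. Their poses are not given: they have to be found in the camera images.
- shaker: Tube shaker, white housing 260 (x) x 200 (y) x 70 mm high, fixed on the bench. Origin: centre of its underside, at bench height. Its front (grey panel, two knobs, dark display) faces its own -x, towards the robot, turned up to 0.4 rad; its +y is its left seen from the robot. On top an aluminium platform (z = 88 mm) with vial rack, hinge brackets at the back, catch stud at the front.
- stud (a point): Catch stud on the shaker's platform, at x = -92, y = 0 mm in the shaker's frame: steel post with a 20 mm head. The point is the centre of the head's flat underside, 153 mm above the bench; the head ends 165 mm above the bench, inside the coupler.
- holddown: Hold-down arm with its latch: aluminium spine 30 mm wide, clear plate 126 x 88 mm over the vials, steel coupler 44 mm square over the stud. Origin on the hinge line, at (92, 0, 163) mm in the shaker's frame. Closed, its axes equal the shaker's; opening turns it about +y (0 to 1.3 rad), front end up and back. No stay: falls shut. 0.3 to 0.55 kg, 2 to 3 N at the front. Blocked until unlatched.
- holddown_end (a point): Point on the front end of the hold-down arm, on its centre line, 204 mm in front of the hinge line; 160 mm above the bench when the arm is closed.
- holddown_hinge (a point): Point on the hinge line of the arm, on its centre line, 163 mm above the bench; the same point as the origin of holddown.
- latch_grip (a point): Grip point in the black upright finger tab on the coupler: 10 mm thick (y), 28 mm wide (x), 38 mm tall, flat sides to the shaker's left and right, both free. Point is 22 mm above the steel strap under the tab, 16 mm below its top; closed, 196 mm above the bench at x = -92, y = 0 in the shaker's frame. Strap reaches 28 mm to its left, coupler 22 mm to its right. The arm can be lifted by the tab.
- latch (a joint): Travel of the latch along the arm's +y (the shaker's left): 0 closed, 0.012 m fully drawn (hard stop). Its nose is clear of the stud's head from 0.004 m on. The spring pushes it back with about 5 N at 0 and 8 N at the stop; let go, it springs shut.
- vial_rack: Magenta rack 126 x 84 x 26 mm with white-capped vials (tops 53 mm above its underside), standing loose on the shaker's platform under the arm, 2 mm below the foam. Origin: centre of its underside.
- spare_vial: One white-capped vial, 13.6 mm in diameter and 48 mm tall, standing on the bench to the right of the shaker. Origin: centre of its underside.
- screw_cap: Red screw cap, 38 mm in diameter, 14 mm high, lying open side up on the bench to the left of the shaker. Origin: centre of its underside.
- pen: Marker pen 126 mm long, 13 mm thick, white with a black cap, lying on the bench to the left of the shaker. Origin: under its middle.
- spatula: Slim double-ended steel laboratory spatula 190 mm long, 6 mm thick, lying on the bench to the right of the shaker. Origin: under its middle.
- reagent_jar: Amber bottle with white cap, 64 mm in diameter, 110 mm tall, standing on the left or right of the bench. Origin: centre of its underside.
- bench_timer: White bench timer 30 x 65 x 60 mm standing on the left or right of the bench. Origin: centre of its underside.
- tube_rack: Green rack 170 x 85 x 83 mm with three conical tubes (123 mm tall in all), standing on the left of the bench. Origin: centre of its underside.
Things that resemble listed ones, but are neither listed nor needed, are in the scene too. What is shaped like the vial_rack but yellow is not meant.

How it is judged:
On the way, in this order (a step that is already met when the one before it is completed fails the run):
1. the latch is drawn clear of the stud while the arm is still down (value of joint latch above 0.004 m and height (world z) of holddown_end below 0.172 m), for 0.1 s.
2. the arm's front end is lifted off the stud and well up, in the gripper (height (world z) of holddown_end above 0.24 m and contact force between holddown and the fingers above 1 N), for 0.2 s.
At the end, for the whole second after the job is handed in: The robot still holds the arm (or its latch) in its fingers, the arm's front end is at least 80 mm above its closed height (over 240 mm above the bench), the arm is still and rests on nothing else; the vial rack has not moved more than 12 mm, nor any other loose thing more than 30 mm (all of step 2 and angular speed of holddown below 0.1 rad/s and contact force between holddown and vial_rack below 0.3 N and distance of vial_rack from where it was at the start of the episode below 0.012 m and distance of each of spare_vial, screw_cap, pen, spatula, reagent_jar, bench_timer, tube_rack from where it was at the start of the episode below 0.03 m); the arm keeps its last pose, push and grip.
It fails at once if the vial rack or another loose thing is disturbed (distance of vial_rack from where it was at the start of the episode above 0.012 m or distance of any of spare_vial, screw_cap, pen, spatula, reagent_jar, bench_timer, tube_rack from where it was at the start of the episode above 0.03 m).
It also fails if it takes over 32 s, if anything falls off the work surface, if the arm or the gripper's body presses on something with over 40 N, if the wrist force passes 120 N, or if a joint passes its speed limit or range.

## Working session

There is one attempt and no reset: what is moved stays moved. The work goes in short steps, each a Python script; the robot and the scene stay as the last script left them, time stands still between calls to the robot, and variables do not carry over. Pictures are saved under pics/ and viewed, and the job is handed in when it is done.

```bash
mkdir -p pics; ls; python3 - <<'E'
from cell import bot
import cv2
for n in ("scene","top"):
    im=bot.camera(n); cv2.imwrite(f"pics/{n}0.png",im[:,:,::-1])
    c=bot.calibration(n); print(n,c["mtx"].round(1).tolist(),c["extrinsics"].round(3).tolist())
    for t in ("shaker","latch_grip","holddown","stud","vial_rack"):
        print(t,[(r["bbox"],round(r["confidence"],2)) for r in bot.search_frame(n,t)][:4])
print(bot.read_clock(),bot.read_tool_rot(),bot.read_position())
E
```

```text
pics
scene [[424.4, 0.0, 327.1], [0.0, 424.4, 199.2], [0.0, 0.0, 1.0]] [[-0.362, 0.932, -0.01, 0.165], [0.588, 0.22, -0.779, -0.224], [-0.723, -0.288, -0.627, 1.725], [0.0, 0.0, 0.0, 1.0]]
shaker []
latch_grip [([342.1, 182.5, 16.2, 31.9], 0.57)]
holddown [([289.5, 185.9, 67.9, 61.6], 0.88)]
stud [([267.0, 184.9, 111.3, 118.3], 0.86), ([368.7, 279.9, 31.4, 22.8], 0.73)]
vial_rack [([297.7, 222.8, 49.8, 35.7], 0.72), ([297.8, 179.3, 41.6, 28.0], 0.59), ([341.6, 185.7, 14.6, 30.0], 0.53), ([292.5, 185.8, 63.0, 58.1], 0.39)]
top [[442.4, 0.0, 322.1], [0.0, 442.4, 204.8], [0.0, 0.0, 1.0]] [[0.002, -1.0, -0.011, 0.042], [-0.997, -0.001, -0.08, 0.57], [0.08, 0.011, -0.997, 1.412], [0.0, 0.0, 0.0, 1.0]]
shaker [([270.7, 131.9, 87.9, 94.0], 0.62)]
latch_grip [([294.3, 195.3, 11.5, 12.3], 0.69)]
holddown [([293.9, 144.1, 40.0, 66.4], 0.85)]
stud [([272.7, 131.5, 84.4, 97.1], 0.62)]
vial_rack [([332.7, 249.0, 42.1, 24.8], 0.78), ([283.9, 249.2, 30.8, 46.7], 0.7), ([292.0, 141.4, 42.9, 68.1], 0.51)]
0.6 [-0.58815106  0.58815454 -0.39251585  0.39253519] [ 0.21106242 -0.50792283  0.23129131]
```

```bash
python3 - <<'E'
import cv2
a=cv2.imread("pics/scene0.png");b=cv2.imread("pics/top0.png")
cv2.imwrite("pics/s_c.png",cv2.resize(a[150:330,230:430],None,fx=4,fy=3.3333*1.0,interpolation=2)[:600])
cv2.imwrite("pics/s_c.png",cv2.resize(a[160:310,230:430],None,fx=4,fy=4,interpolation=2))
cv2.imwrite("pics/t_c.png",cv2.resize(b[120:240,250:390],None,fx=5,fy=5,interpolation=2))
E
```

```text
(no output)
```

View pics/scene0.png

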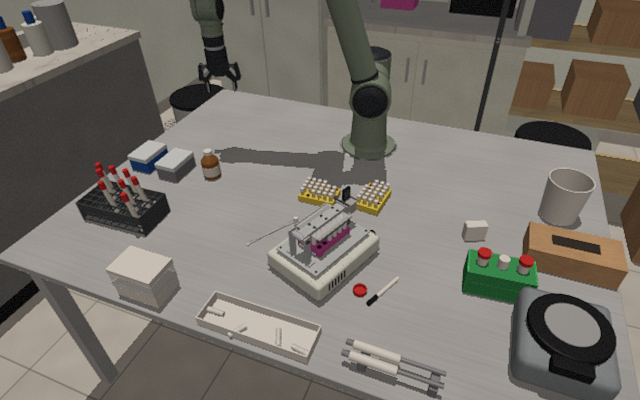

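View pics/top0.png

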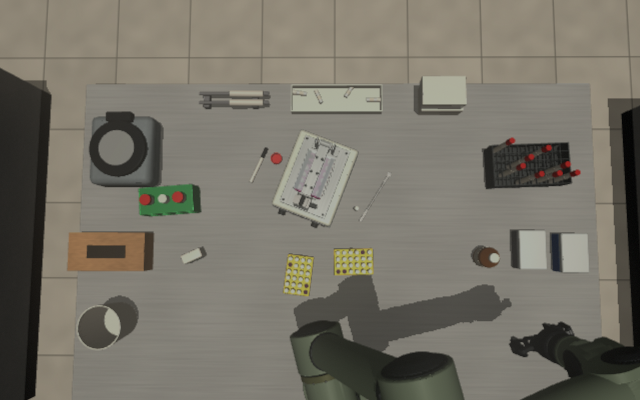

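View pics/s_c.png

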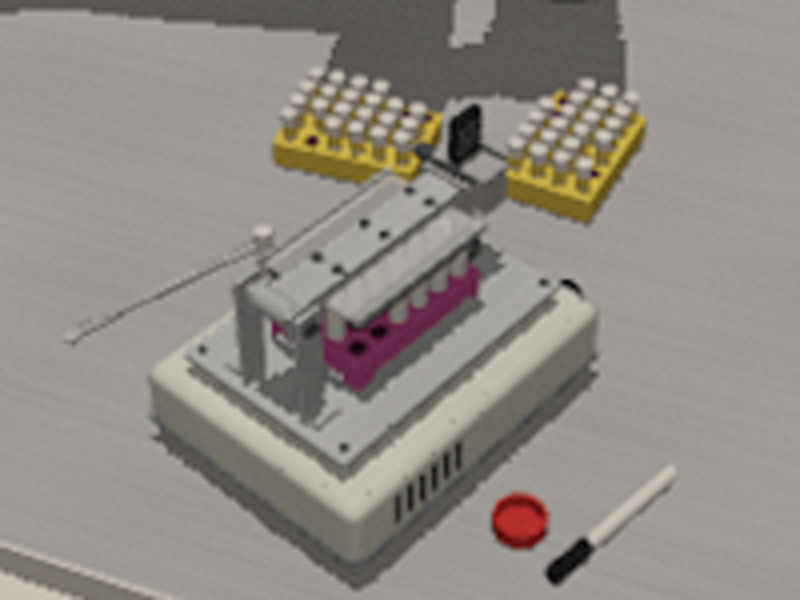

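View pics/t_c.png

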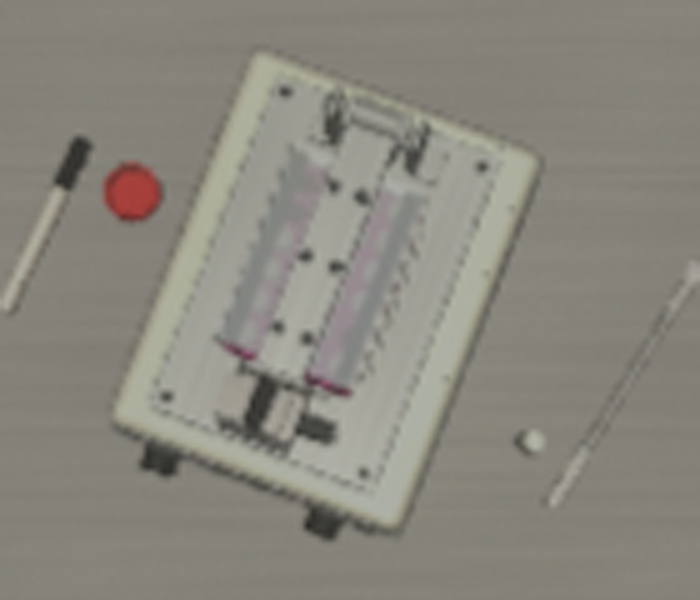

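The right thing is the upright black tab at top px (302,201) / scene px (346,194). Possible confusions are the black rod beside the coupler (top px 314,206), the two knobs (top px 282,212 and 314,224) and the yellow racks at top px (298,274) and (353,262). I'll triangulate the tab and fit the shaker pose.

```bash
cat > h.py <<'E'
from cell import bot
import numpy as np, cv2
from scipy.optimize import least_squares
C={n:bot.calibration(n) for n in("scene","top")}
def proj(n,p):
    c=C[n];E=c["extrinsics"];p=np.atleast_2d(p)
    return cv2.projectPoints(p.astype(float),cv2.Rodrigues(E[:3,:3])[0],E[:3,3],c["mtx"],None)[0].reshape(-1,2)
def tri(a,b):
    P=[C[n]["mtx"]@C[n]["extrinsics"][:3] for n in("scene","top")]
    X=cv2.triangulatePoints(P[0],P[1],np.array(a,float).reshape(2,1),np.array(b,float).reshape(2,1)).ravel();return X[:3]/X[3]
def sh(s,p):
    x,y,t=s;R=np.array([[np.cos(t),-np.sin(t),0],[np.sin(t),np.cos(t),0],[0,0,1]]);return np.atleast_2d(p)@R.T+[x,y,0]
E
cat > fit.py <<'E'
from h import *
print("tab tri",tri((230+465/4,160+135/4),(250+262/5,120+405/5)))
T=lambda u,v:(250+u/5,120+v/5); S=lambda u,v:(230+u/4,160+v/4)
B=[((.13,.10,.07),"top",T(255,50)),((.13,-.10,.07),"top",T(545,155)),((-.13,-.10,.07),"top",T(405,535)),((-.13,.10,.07),"top",T(110,425)),
 ((-.092,0,.196),"scene",S(465,134)),((-.092,0,.196),"top",T(262,405))]
f=lambda s:np.concatenate([proj(n,sh(s,p))[0]-np.array(q) for p,n,q in B])
r=least_squares(f,[.6,.05,-.35],loss="soft_l1");print(r.x,f(r.x).round(1).reshape(-1,2).tolist())
s=r.x;np.save("s.npy",s)
print("grip",sh(s,[-.092,0,.196]))
box=lambda x0,x1,y0,y1,z0,z1:[(x,y,z) for x in(x0,x1) for y in(y0,y1) for z in(z0,z1)]
L=box(-.13,.13,-.1,.1,.0,.07);K=box(-.106,-.078,-.005,.005,.174,.212);M=box(-.114,-.07,-.022,.022,.148,.172)
for n,(x0,y0,w,h,k) in {"top":(250,120,140,120,5),"scene":(230,160,200,150,4)}.items():
    im=cv2.imread(f"pics/{n}0.png");im=cv2.resize(im[y0:y0+h,x0:x0+w],None,fx=k,fy=k,interpolation=2)
    for b,col in((L,(0,0,255)),(K,(0,255,0)),(M,(255,0,0))):
        q=proj(n,sh(s,np.array(b)))
        for i in range(8):
            for j in range(i):
                if bin(i^j).count("1")==1: cv2.line(im,*[tuple(int(v) for v in (q[m]-[x0,y0]+.5)*k) for m in(i,j)],col,1)
    cv2.imwrite(f"pics/{n}_ov.png",im)
for n in("scene","top"):
  for t in("spare_vial",): print(n,t,[(r["bbox"],round(r["confidence"],2)) for r in bot.search_frame(n,t)][:4])
E
python3 fit.py
```

```text
tab tri [0.56677375 0.09939536 0.18768495]
[ 0.65178022  0.06378154 -0.36153563] [[-0.5, -1.2], [0.4, -0.3], [-0.7, 0.5], [-1.2, -0.1], [-1.7, -2.6], [0.2, 0.3]]
grip [[0.56572759 0.09632295 0.196     ]]
scene spare_vial []
top spare_vial []
```

View pics/top_ov.png

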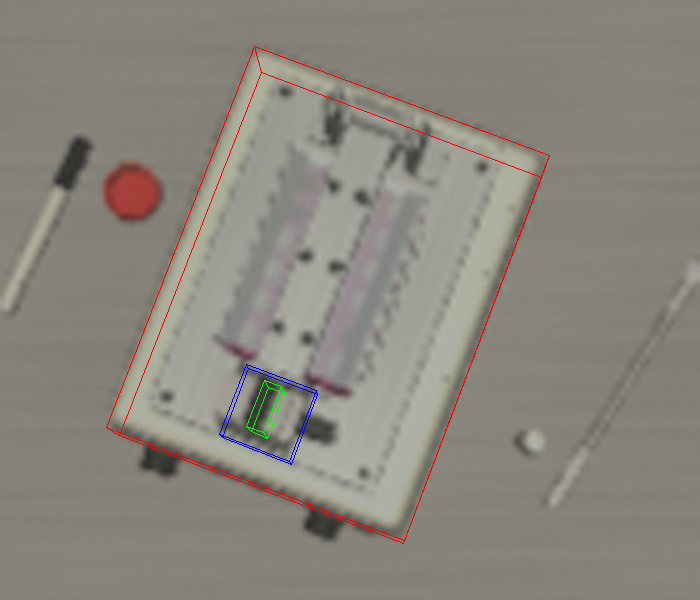

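View pics/scene_ov.png

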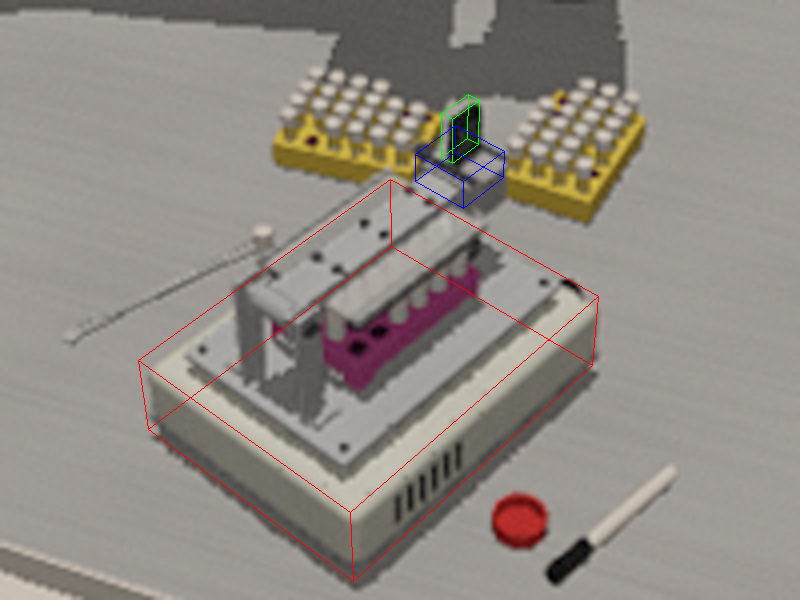

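The overlay sits on the tab, coupler and housing to about 2–4 mm. Grip is about (0.566, 0.097, 0.196) with yaw -0.36, and triangulated z is 0.188. Next I check IK along the whole arc.

```bash
cat >> h.py <<'E'
from scipy.spatial.transform import Rotation as Rn
s=np.load("s.npy"); s[:2]+=[0.0005,0.001]
ys=np.array([-np.sin(s[2]),np.cos(s[2]),0])
G0=np.array([-.092,0,.201]); H=np.array([.092,0,.163])  # grasp point on tab, hinge
def pose(th=0.,dy=0.,dz=0.,sg=1,tilt=0.):
    """TCP pose holding the tab with arm opened by th, drawn by dy"""
    R=Rn.from_rotvec(np.array([0,1,0])*th).as_matrix()
    g=R@(G0+[0,dy,dz]-H)+H
    Ra=Rn.from_rotvec(np.array([0,1,0])*(th+tilt)).as_matrix()
    X=np.array([0,sg,0.]);Y=np.array([0,0,-1.]);Z=np.cross(X,Y)
    M=Ra@np.stack([X,Y,Z],1)
    Rz=Rn.from_euler("z",s[2]).as_matrix()
    tcp=sh(s,g+bot.grip_depth*M[:,1])[0]
    q=Rn.from_matrix(Rz@M).as_quat();return tcp,np.r_[q[3],q[:3]]
E
python3 - <<'E'
from h import *
print(bot.grip_depth)
for sg in(1,-1):
  for th,ti,dz in((0,0,.1),(0,0,0),(.3,0,0),(.54,0,0),(0,-.25,0),(.54,-.25,0)):
    p,q=pose(th,.009,dz,sg,ti);j=bot.solve_ik(p,q);print(sg,th,ti,p.round(3),None if j is None else np.round(j,2))
E
```

```text
0.0187
1 0 0 [0.569 0.106 0.282] [ 0.06  0.35 -0.02  1.2   0.    0.42]
1 0 0 [0.569 0.106 0.182] [ 0.06  0.42 -0.19  0.97  0.    0.42]
1 0.3 0 [0.582 0.101 0.236] [-0.01  0.63  0.26  1.48  0.1   0.34]
1 0.54 0 [0.603 0.093 0.274] [-0.05  0.9   0.75  1.95  0.16  0.27]
1 0 -0.25 [0.574 0.104 0.183] [ 0.11  0.28 -0.43  0.64 -0.11  0.46]
1 0.54 -0.25 [0.607 0.091 0.272] [-0.02  0.66  0.41  1.59  0.1   0.33]
-1 0 0 [0.569 0.106 0.282] [ 0.06  0.35 -0.02  1.2   0.   -2.72]
-1 0 0 [0.569 0.106 0.182] [ 0.06  0.42 -0.19  0.97  0.   -2.72]
-1 0.3 0 [0.582 0.101 0.236] [-0.01  0.63  0.26  1.48  0.1  -2.8 ]
-1 0.54 0 [0.603 0.093 0.274] [-0.05  0.9   0.75  1.95  0.16 -2.87]
-1 0 -0.25 [0.574 0.104 0.183] [ 0.11  0.28 -0.43  0.64 -0.11 -2.68]
-1 0.54 -0.25 [0.607 0.091 0.272] [-0.02  0.66  0.41  1.59  0.1  -2.81]
```

```bash
python3 - <<'E'
from h import *
p,q=pose(0,.001,.09,1,-.12); bot.move_pose(p,q)
bot.set_gripper(.55,20)
p,q=pose(0,.001,.03,1,-.12); bot.move_linear(p,.15)
print(bot.read_clock(),bot.read_position()-p,bot.read_ft_force())
for n in("scene","top"): cv2.imwrite(f"pics/{n}1.png",cv2.resize(bot.camera(n)[140:290,220:420,::-1],None,fx=4,fy=4,interpolation=2))
E
```

```text
4.2167 [2.08114065e-04 3.74345214e-05 3.75244861e-04] [1.09519409 0.00757588 0.95234369]
```

View pics/scene1.png

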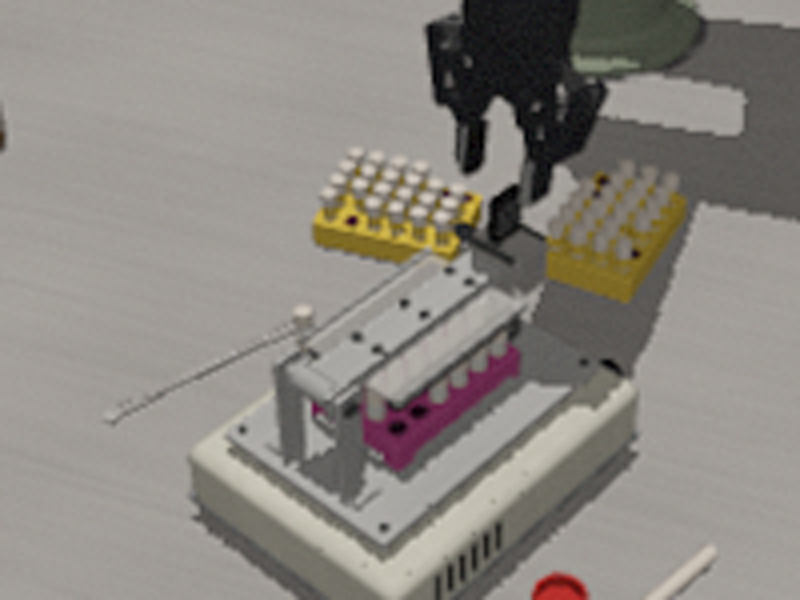

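View pics/top1.png

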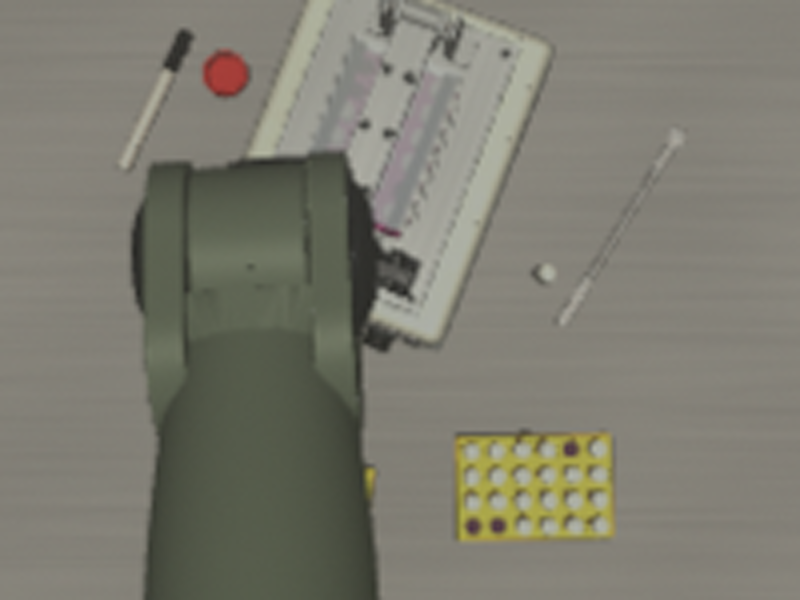

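The scene crop shows the two fingertips at (470,165) and (537,195), with the tab top midway at about (507,190), so the fingers straddle it. I descend with a force guard and close gently.

```bash
python3 - <<'E'
from h import *
p,q=pose(0,.001,0,1,-.12); print(bot.move_linear(p,.06,until_force=6))
print(bot.read_position()-p)
b=bot.read_ft_force();bot.set_gripper(0,20)
f=bot.read_ft_force()-b
print(bot.read_clock(),bot.read_gripper_width(),f.round(2),"along ys",f@ys, bot.read_position()-p)
cv2.imwrite("pics/scene2.png",cv2.resize(bot.camera("scene")[140:290,220:420,::-1],None,fx=4,fy=4,interpolation=2))
E
```

```text
False
[-6.42220053e-05 -3.29007482e-05 -2.10674139e-04]
5.3833 0.10724678235686584 [ 3.9  10.   -2.59] along ys 10.733386264131315 [0.00172052 0.00366841 0.00075318]
```

View pics/scene2.png

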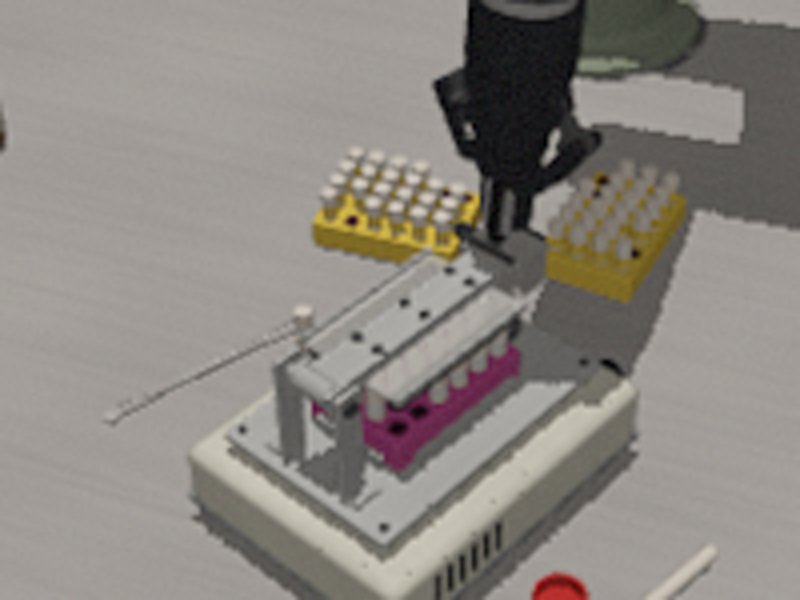

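The grip closed on the tab (0.107, about 9 mm). The compliant arm was pushed 4 mm left, so the tab's closed spot is at dy≈0.005. I draw in steps and watch force against displacement.

```bash
python3 - <<'E'
from h import *
bot.set_gripper(0,60)
p0,q=pose(0,0,0,1,-.12)
for dy in(.005,.009,.012,.0145,.0165):
    p,_=pose(0,dy,0,1,-.12); bot.move_linear(p,.03); bot.wait(.1)
    r=bot.read_position()
    print(dy,"actual",round(float((r-p0)@ys),4),(r-p).round(4),"F",bot.read_ft_force().round(1),float(bot.read_ft_force()@ys),bot.read_gripper_width())
print(bot.read_clock())
E
```

```text
0.005 actual 0.0053 [0.0004 0.0002 0.0007] F [-1.6  2.5  5.4] 1.8106487132018338 0.10405865984347319
0.009 actual 0.0074 [-0.0003 -0.0016  0.0006] F [-3.3 -3.3  8. ] -4.270428562420796 0.10547182235620578
0.012 actual 0.01 [-0.0004 -0.0019  0.0006] F [-4.4 -4.6  7.8] -5.914614090719918 0.1019841522570343
0.0145 actual 0.0123 [-0.0005 -0.0022  0.0007] F [-3.6 -5.5  8.7] -6.37520892209277 0.11008974108685475
0.0165 actual 0.0141 [-0.0005 -0.0024  0.0006] F [-4.5 -5.6  7.8] -6.791087342336548 0.10157701945840131
7.4667
```

Spring-like resistance (about 6.8 N) with about 8.8 mm drawn, short of the 12 mm stop. Now I lift along the hinge arc.

```bash
python3 - <<'E'
from h import *
for th in np.arange(.05,.521,.047):
    p,q=pose(th,.0165,0,1,-.12)
    bot.move_linear(p,.04,rotation=q)
    F=bot.read_ft_force();r=bot.read_position()
    print(round(th,3),(r-p).round(4),F.round(1),round(float(F@ys),1),round(bot.read_gripper_width(),3))
    if np.linalg.norm(F)>45: print("STOP");break
bot.wait(.3);print(bot.read_clock(),bot.read_ft_force())
cv2.imwrite("pics/scene3.png",cv2.resize(bot.camera("scene")[120:270,220:420,::-1],None,fx=4,fy=4,interpolation=2))
E
```

```text
0.05 [-0.0011 -0.0029 -0.0011] [-2.4 -6.  -0.8] -6.4 0.103
0.097 [-0.0011 -0.0028 -0.0011] [-2.2 -5.7 -0.5] -6.1 0.109
0.144 [-0.0012 -0.0028 -0.0012] [-3.2 -5.8 -0.4] -6.5 0.107
0.191 [-0.0013 -0.0028 -0.0012] [-3.2 -5.  -0.9] -5.8 0.104
0.238 [-0.0013 -0.0027 -0.0011] [-2.7 -6.4 -0.8] -6.9 0.107
0.285 [-0.0013 -0.0027 -0.001 ] [-4.2 -6.  -0.4] -7.1 0.107
0.332 [-0.0014 -0.0027 -0.001 ] [-4.1 -5.9  1.1] -7.0 0.107
0.379 [-0.0014 -0.0026 -0.0009] [-5.3 -6.1  0.4] -7.6 0.105
0.426 [-0.0014 -0.0026 -0.0008] [-5.1 -5.8  1.8] -7.3 0.106
0.473 [-0.0014 -0.0025 -0.0006] [-5.9 -6.3  1.6] -8.0 0.105
0.52 [-0.0014 -0.0025 -0.0005] [-5.8 -5.1  3.2] -6.8 0.107
11.8083 [-5.30944415 -5.72320133  2.16781078]
```

View pics/scene3.png

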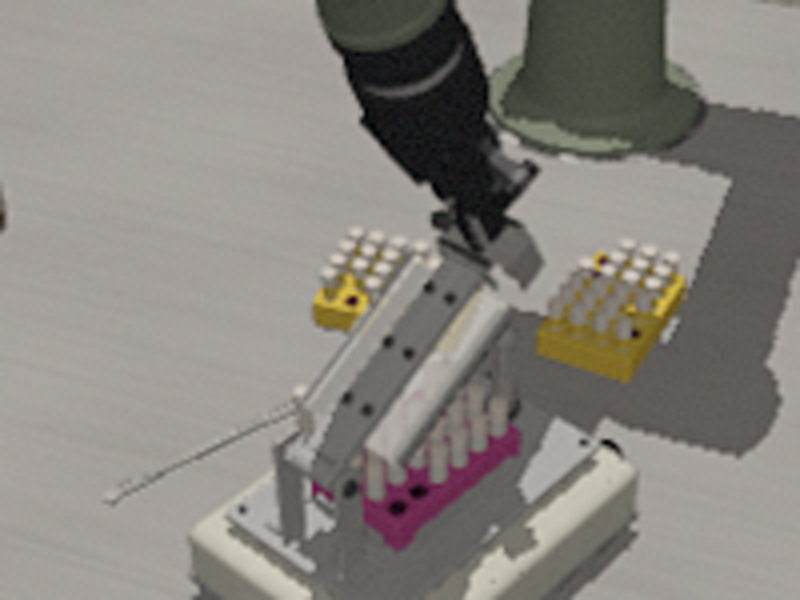

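```bash
python3 - <<'E'
from h import *
for th in(.0,.4,.52):
    e=Rn.from_rotvec([0,th,0]).apply([[-.204,0,-.003],[-.206,.022,.0],[-.206,-.022,.0]])+H
    print(th,e[0,2],((proj("scene",sh(s,e))-[220,120])*4).round(0).tolist())
p=bot.read_position();v=bot.read_joint_vel();print(p,np.abs(v).max())
bot.wait(.3);print(bot.read_position()-p,bot.read_gripper_width(),bot.read_clock())
bot.close_job()
E
```

```text
0.0 0.16 [[517.0, 312.0], [543.0, 320.0], [495.0, 294.0]]
0.4 0.23967815884895605 [[505.0, 229.0], [531.0, 237.0], [481.0, 212.0]]
0.52 0.26176009058108934 [[496.0, 209.0], [522.0, 218.0], [471.0, 192.0]]
[0.60426579 0.09754237 0.26976971] 0.0017311527762166523
[3.24699040e-06 1.54842133e-05 2.55567271e-05] 0.10338891074412815 12.1583
the job is handed in; nothing more can be done
```

I drew the latch, lifted the arm and handed the job in with the gripper still holding it up; no verdict was reported.

- **Latch:** I gripped the black tab and drew it about 8.8 mm to the shaker's left with the arm still down. The resistance was 6–7 N and rose gently, which fits the spring rather than the hard stop.
- **Lift:** I then raised the arm along its hinge arc to about 0.52 rad. That puts the front end at about 0.26 m, roughly 10 cm above closed. This height is computed from the gripper's position. One picture showed the arm well up and clear of the vials, but I did not measure the height separately.
- **Hold:** At hand-in the grip was still closed on the tab (0.103 opening, 60 N) at 12.2 s. The tool drifted less than 0.05 mm over 0.3 s and joint speeds were about 0.002 rad/s.
- **Rack and bench:** In the scene picture the magenta rack stayed within about 3 px. The other things were not checked one by one, but there was no sign of contact with them.

**Disagreements between checks:**
- The triangulated tab height came out at 0.188 m against the text's 0.196 m.
- The tab stood about 4 mm further left than my fit, which showed up when the fingers closed and I corrected for it.

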